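# Offer up the mounting plate to the tray holder

## Robot

A 6-joint arm with a two-finger parallel gripper is mounted at the origin on the work surface. World frame = base frame: x ahead of the robot, y to its left, z up, the work surface at z = 0. Lengths are in m, angles in rad, forces in N, time in s.
With the tool pointing down it reaches from about 0.35 to 0.975 m from the base axis. Payload 4.9 kg.
Tool frame: the origin (TCP) lies midway between the tips of the shut fingers; the grasp point (between the pads) lies 19 mm behind it; z points along the fingers, y is the line along which they close (so a half turn about z gives the same grasp; the last joint's range is limited). The gripper opens to 85 mm and grips with 20 to 120 N. Pads are 22 mm wide; open, the fingers measure 114 mm over their backs; the gripper's body (76 mm by 85 mm) begins 54 mm behind the grasp point. The pads swing forward as they close: fully open they stand 13 mm farther back than shut.
Start: joints at [-1.341, 0.053, 1.613, -0, 1.476, -0.119], TCP at [0.214, -0.587, 0.231] pointing down, gripper open.
Joint ranges: [-3.01, 3.01], [-1.01, 2.22], [0.06, 2.58], [-1.02, 4.17], [0.09, 2.62], [-3.14, 3.14]. Speed limits (rad/s): [2.57, 2.57, 3.14, 3.14, 3.14, 3.14].

## Interface

Orientations are given as a unit quaternion [w, x, y, z].
In Python, from plant import state, grab_frame, job_done, cut_out, place_of gives the robot as it stands.
- The arm moves only by the tool jog_arm, never from a script. Its argument "motion" is text: rows parted by semicolons, each of 7 numbers parted by spaces: the opening in per cent of the stroke, from 0 (shut) to 100 (fully open), then the shift along the tool's x, y, z as a fraction of full scale, then the turn, a rotation vector about the tool's x, y, z as a fraction of full scale. A call has exactly 5 rows; each row is the pose to reach, as a shift and turn from the pose commanded when the call began, along the tool's axes at that moment; what a row does not reach only later rows make up. Full scale, the value 1, is 50 cm for a shift and 1.5 rad for a turn. A row lasts 1/8 s, in which the tool goes at most 62.5 mm and 10.7 degrees, less where a joint would pass 70% of its speed; a pose out of reach is approached as far as the arm can. A call with a number of a shift or a turn outside -1 to 1 is refused whole. A call with a gripper value outside its range is refused whole. The fingers move at their own pace and stop on an object; the grip force is fixed at half the most. Time passes only in rows, so rows that repeat a pose let the fingers close, or fill a call up. It gives the time, the measured TCP pose, the force, the opening and the grip force at its end, in the units of the state.
- state(): the state, without advancing time (a new reading comes with each control period).
- grab_frame(name): name is "side" or "top"; returns a dict with "color" (384x512x3 uint8, red, green, blue), "range_z" (384x512 float32, m along the optical axis (not along the pixel's ray), 0 where there is no reading), "intrinsics" (3x3 intrinsics, pixels), "world_from_camera" (4x4, takes a point from camera to world coordinates). Camera axes: x right, y up, looking along -z (the intrinsics and any distortion apply to the point x, -y, -z); pixel columns grow to the right and rows downward; lengths in m; the calibration is good to about 2 mm. A picture is of the moment at which its call begins.
- job_done(): hands the job in; it is judged then, once.
Trained networks look in the newest picture that a camera, given by its name, has taken for a name from the list of things; names that differ only in an ending like _2 or _b are one class to them, and where a whole thing is asked for, a point or a joint stands for the part that bears it (a point fixed in the world has none). Each returns a list of dicts, best first, with "p" (0 to 1); they miss things now and then, are a little off and sometimes report something else, mostly with a low value. They report only what shows in the picture. A call takes as long as a camera call. They do not tell look-alikes from the thing itself.
- cut_out(camera, thing): "pixels" (384x512 bool, what is visible of it).
- place_of(camera, thing): "at" ([x, y, z] in m, in world coordinates, good to about 4 mm: a listed point, or the origin of a listed thing).
The state is a dict: "time": time; "joint_pos": joint angles; "joint_vel": joint speeds; "joint_efforts": joint torques, N m; "tool_pos": TCP position; "tool_rot": TCP orientation; "contact_force": force on the tool from outside, world axes, zero at the start; "ft_torque": the same for the moment, N m; "gripper_width": opening from 0.0 (shut) to 1.0 (fully open); "grasp_force": force on a finger pad.
Only numpy, scipy, OpenCV 4.12 (cv2) and the standard library are available. Lean on these libraries where they do the work, as an engineer would, in place of code of your own. Each camera call takes 0.05 s, during which the arm holds its last target. There are 200 camera calls.

## Task

Lay the loose steel clamp bar lengthwise on the narrow raised rib of the tray holder, between its two posts, and let go of it. Then take the tan mounting plate and hold it level over the holder, its two holes lined up with the threaded holes in the post tops so that screws could drop straight through, with a gap of about 15 mm between plate and posts. Finish like that, still gripping the plate, motionless in the air, with the bar left lying on the rib and the glass slab, facebow fork and calipers left alone.

Things in the scene. Friction and masses are not known exactly. Their poses are not given: they have to be found in the camera images.
- bar_center (a point): Centre of the loose plain steel clamp bar, a block 64 x 28 x 22 mm (x long, y wide, z high), about 0.26 kg, lying flat on the bench. x runs along its length. A half turn makes no difference.
- cover_grip (a point): Grip point of the loose tan plaster mounting plate (about 0.22 kg): a plate 146 x 50 x 8 mm (x long, y wide) lying flat on the bench, with a block 44 x 28 x 40 mm (x, y, z) standing on its middle as the grip, so 48 mm high in all. This point is on the middle axis of the block, 34 mm above the plate's underside. x runs along the plate's length. A half turn makes no difference.
- hole_a (a point): Centre, at the underside, of one of the plate's two 16 mm through holes, 55 mm from the plate's middle along its -x.
- hole_b (a point): The same of the other hole, 55 mm from the middle along +x.
- rib_top (a point): Centre of the top of the holder's narrow rib, 42 mm above the bench; the rib is 84 mm long (x) and 14 mm wide (y), its sides free down to the base plate, whose top is 14 mm above the bench (base 160 x 80 mm). The holder is fixed to the bench; the cam lever low on its +y side (under 26 mm high, out to y = 71 mm) plays no part. At each end of the rib stands a steel post, 26 mm (x) by 36 mm (y), its top 66 mm above the bench (24 mm above the rib); 84 mm free between the posts.
- thread_a (a point): Mouth of the 8 mm threaded hole in the top of one post, 55 mm from the rib's middle along -x and 24 mm above the rib top.
- thread_b (a point): The same in the other post, 55 mm along +x.
- slab_mid (a point): Leave alone: centre of the underside of the loose cobalt glass mixing slab, 75 x 150 x 18 mm (x, y, z).
- fork_mid (a point): Leave alone: loose chrome facebow fork, 8 mm thick bar, lying flat; a U 68 mm wide (y) from x = -30 to +45 mm with a stem from there to x = +100 mm. Point at bench level in the middle of the U.
- calipers_mid (a point): Leave alone: loose steel calipers lying flat, 150 mm long (x), up to 9 mm thick, jaws reaching to y = -50 mm at the -x end. Point at bench level in the middle of the beam.
Things that resemble listed ones, but are neither listed nor needed, are in the scene too. Of the things that look like the part that bears bar_center, the largest one is meant.

How it is judged:
By the outcome, as a careful person would: the job done as asked, in the order asked, and still so for the second after the job is handed in, while the arm keeps its last pose, push and grip.
It also fails if it takes over 64 s, if anything falls off the work surface, if the arm or the gripper's body presses on something with over 40 N, if the wrist force passes 120 N, or if a joint passes its speed limit or range.

## Working session

There is one attempt and no reset: what is moved stays moved. The work goes in short steps, Python scripts to look and compute and a tool call to move; the robot and the scene stay as the last step left them, time stands still between calls to the robot, and variables do not carry over. Pictures are saved under pics/ and viewed, at most 10 in all, crops included, and the job is handed in when it is done.

Besides the shell and the picture viewer there is one more tool, called after "Call:" as a command line: name --argument value ..., lists and objects as JSON in quotes. jog_arm: Moves the arm, as the interface text tells. Shift numbers are shares of 50 cm and turn numbers shares of 1.5 rad, none past 1 either way. Its arguments: {"type":"object","properties":{"motion":{"type":"string"}},"required":["motion"]}

```bash
mkdir -p pics; cat > h.py <<'E'
import numpy as np, cv2
from plant import *
def cloud(f):
    K=f["intrinsics"];z=f["range_z"];v,u=np.mgrid[:384,:512]
    x=(u-K[0,2])/K[0,0]*z;y=(v-K[1,2])/K[1,1]*z
    P=np.stack([x,-y,-z,np.ones_like(z)],-1)@np.asarray(f["world_from_camera"]).T
    P[z==0]=np.nan
    return P[...,:3]
E
python3 - <<'E'
from h import *
ims=[]
for c in("top","side"):
    f=grab_frame(c);cv2.imwrite(f"pics/{c}0.png",f["color"][...,::-1]);np.savez(f"{c}0.npz",P=cloud(f),C=f["color"])
    for t in("bar_center","cover_grip","hole_a","rib_top","thread_a","slab_mid","fork_mid","calipers_mid"):
        print(c,t,[(round(d["p"],2),np.round(d["at"],3).tolist()) for d in place_of(c,t)[:5]])
print(state())
E
```

```text
top bar_center [(0.88, [0.55, 0.26, 0.011]), (0.59, [0.627, 0.25, 0.006]), (0.37, [0.708, 0.171, -0.0])]
top cover_grip [(0.66, [0.525, -0.266, 0.036])]
top hole_a [(0.82, [0.466, -0.286, 0.002]), (0.8, [0.577, -0.25, 0.0])]
top rib_top [(0.62, [0.524, -0.037, 0.044])]
top thread_a [(0.55, [0.474, -0.06, 0.067])]
top slab_mid [(0.87, [0.76, -0.004, 0.002]), (0.29, [0.551, 0.258, 0.01])]
top fork_mid [(0.54, [0.707, 0.171, -0.001])]
top calipers_mid []
side bar_center [(0.94, [0.559, 0.36, 0.003]), (0.62, [0.637, 0.25, 0.007]), (0.59, [0.548, 0.26, 0.008])]
side cover_grip [(0.6, [0.522, -0.269, 0.035])]
side hole_a [(0.97, [0.469, -0.287, -0.001])]
side rib_top [(0.95, [0.52, -0.038, 0.043])]
side thread_a [(0.93, [0.577, -0.023, 0.062]), (0.67, [0.468, -0.056, 0.067])]
side slab_mid [(0.61, [0.756, -0.001, -0.004])]
side fork_mid [(0.92, [0.709, 0.175, 0.004])]
side calipers_mid [(0.68, [0.707, -0.232, 0.002])]
{'time': 0.9, 'joint_pos': array([-1.34098640e+00,  5.26782876e-02,  1.61289348e+00,  2.65590476e-05,
        1.47599044e+00, -1.18988999e-01]), 'joint_vel': array([-0.00094269,  0.00094792, -0.00020323, -0.00261027, -0.00068631,
        0.00098869]), 'joint_efforts': array([ 3.59981541e-04, -3.93669176e+01, -3.70468569e+01, -1.55992157e-04,
        3.72469840e-04,  2.33946400e-05]), 'tool_pos': array([ 0.21361684, -0.58734782,  0.23132095]), 'tool_rot': array([1.44691913e-05, 9.84831137e-01, 1.73515506e-01, 1.40427953e-05]), 'contact_force': array([ 0.08827109,  0.19574317, -0.34253877]), 'ft_torque': array([ 0.00082197,  0.00409652, -0.01666604]), 'grasp_force': 0.0, 'gripper_width': 0.9991350201495878}
```

View pics/top0.png

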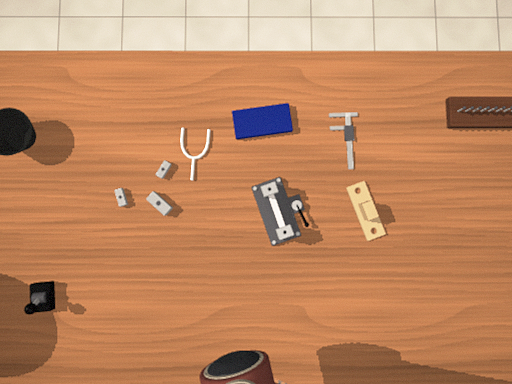

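View pics/side0.png

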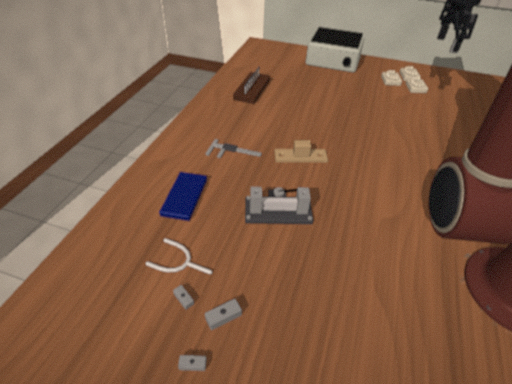

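Bar candidates in the top image are (160,203), the largest, then (165,170) and (121,197). In the side image they are (223,314), (183,296) and (193,362). By the description I choose the largest; the plate is at (367,211) and the holder at (277,211). Next I check the choice in a crop and measure poses from depth.

```bash
cat >> h.py <<'E'
def rect(P,c,r,z0,z1,M=None):
    m=(np.hypot(P[...,0]-c[0],P[...,1]-c[1])<r)&(P[...,2]>z0)&(P[...,2]<z1)
    if M is not None:m&=M
    q=P[m]
    (cx,cy),(w,h),a=cv2.minAreaRect((q[:,:2]*1000).astype(np.float32))
    if w<h:w,h,a=h,w,a+90
    return "c %.1f %.1f size %.1f %.1f ang %.1f zmed %.1f n %d mean %s"%(cx,cy,w,h,(a+90)%180-90,np.median(q[:,2])*1000,m.sum(),np.round(q[:,:2].mean(0)*1000,1))
E
python3 - <<'E'
from h import *
for c in("top","side"):
    d=np.load(c+"0.npz");P=d["P"]
    print(c,"bench",np.nanmedian(P[200:330,200:300,2]) )
    for n,a in dict(bar=((.55,.26),.05,.015,.03),b2=((.632,.25),.04,.006,.03),b3=((.559,.36),.04,.006,.03),block=((.524,-.267),.05,.03,.06),plate=((.524,-.267),.1,.004,.06),posts=((.522,-.038),.09,.058,.075),pA=((.473,-.058),.035,.058,.075),pB=((.576,-.022),.035,.058,.075),base=((.522,-.038),.1,.008,.02),rib=((.522,-.038),.035,.035,.05)).items():
        try:print(n,rect(P,*a))
        except Exception as e:print(n,"fail")
    for t in("thread_a","hole_a","bar_center","cover_grip","rib_top"):
        for k in cut_out(c,t)[:3]:
            print(t,round(k["p"],2),k["pixels"].sum(),np.argwhere(k["pixels"]).mean(0).round(1)[::-1], rect(P,(0.6,0),1,-.05,.2,k["pixels"]))
C=np.load("top0.npz")["C"][150:255,105:235,::-1];D=np.load("side0.npz")["C"][280:380,160:260,::-1]
a=cv2.resize(C,(520,420),interpolation=2);b=cv2.resize(D,(280,280),interpolation=2)
o=np.zeros((420,800,3),np.uint8);o[:,:520]=a;o[:280,520:]=b;cv2.imwrite("pics/crop.png",o)
E
```

```text
top bench 0.0011800869663949887
bar c 547.0 256.9 size 63.6 27.9 ang 48.2 zmed 22.6 n 293 mean [546.9 256.3]
b2 c 632.6 255.3 size 55.0 42.8 ang -81.0 zmed 15.8 n 150 mean [633.4 248.6]
b3 c 553.8 363.7 size 53.6 53.1 ang 34.1 zmed 15.5 n 156 mean [562.5 354.7]
block c 526.4 -268.9 size 44.0 29.2 ang 20.3 zmed 48.7 n 238 mean [ 526.1 -267.1]
plate c 527.5 -265.0 size 192.5 190.5 ang -16.8 zmed 9.5 n 1316 mean [ 525.4 -267.4]
posts c 526.2 -38.9 size 135.8 36.0 ang 19.3 zmed 67.0 n 318 mean [525.5 -39. ]
pA c 474.4 -57.0 size 36.0 26.1 ang -70.7 zmed 67.1 n 161 mean [474.3 -56.8]
pB c 578.1 -20.8 size 35.9 25.8 ang -70.6 zmed 67.0 n 157 mean [578.1 -20.8]
base c 531.4 -53.4 size 160.0 110.5 ang 19.2 zmed 14.8 n 1529 mean [527.1 -43. ]
rib c 522.8 -40.0 size 69.2 14.0 ang 19.0 zmed 42.9 n 164 mean [522.9 -40. ]
thread_a 0.65 2088 [277.8 210.2] c 530.6 -53.8 size 155.2 110.7 ang 20.5 zmed 16.1 n 2076 mean [526.2 -44.3]
hole_a 0.69 1108 [364.9 210.2] c 526.8 -270.3 size 146.1 53.9 ang 20.0 zmed 10.0 n 1102 mean [ 525.3 -266.1]
bar_center 0.8 314 [158.5 202.5] c 546.9 256.8 size 64.0 27.9
[... 1457 characters left out ...]
ze 150.8 68.0 ang 21.1 zmed 7.2 n 827 mean [ 521.7 -259.1]
hole_a 0.54 252 [177.9 263.8] c 671.0 179.1 size 121.4 72.2 ang -6.6 zmed 6.5 n 251 mean [677.  183.8]
bar_center 0.87 393 [192.1 363.4] c 559.9 358.1 size 44.1 20.1 ang 19.9 zmed 14.3 n 391 mean [558.7 359.7]
bar_center 0.78 663 [222.8 314.2] c 548.2 255.2 size 64.3 42.0 ang 46.6 zmed 20.6 n 662 mean [542.6 262.4]
bar_center 0.63 283 [183.3 297.6] c 629.2 249.5 size 45.5 25.1 ang -31.1 zmed 14.2 n 280 mean [628.4 254. ]
cover_grip 0.6 837 [300.7 154. ] c 527.6 -286.9 size 150.0 96.1 ang 19.6 zmed 7.3 n 828 mean [ 521.3 -260. ]
rib_top 0.66 2161 [278.3 207.3] c 530.8 -58.2 size 158.1 130.0 ang 19.8 zmed 17.0 n 2157 mean [520.6 -27.6]
```

View pics/crop.png

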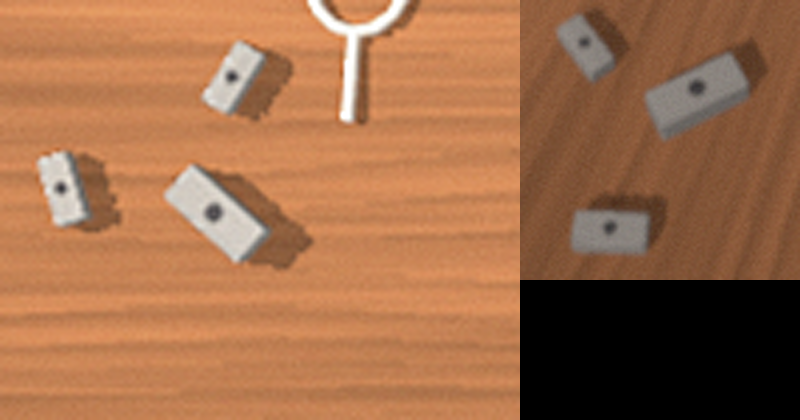

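The crop shows three similar blocks, each with a dark dot. The one at top-image (160,203) is clearly the largest and measures 64 x 28 mm, 22 mm high, so that is the bar: centre about (0.546, 0.258), angle 48°. The holder is at about (0.525, -0.038), 19°, and the plate at about (0.524, -0.267), 20°.

```bash
cat > go.py <<'E'
import sys,numpy as np
from plant import state
from scipy.spatial.transform import Rotation as R
s=state();p=s["tool_pos"];q=s["tool_rot"];r=R.from_quat(np.roll(q,-1))
a=np.rad2deg(np.arctan2(*r.as_matrix()[:2,0][::-1]))
print("t %.2f p %s ang %.2f tilt %.2f F %s grip %.3f %.1f"%(s["time"],p.round(4),a,np.rad2deg(np.arccos(-r.as_matrix()[2,2])),s["contact_force"].round(1),s["gripper_width"],s["grasp_force"]))
for w in sys.argv[1:]:
    x,y,z,g=map(float,w.split(","));g=np.deg2rad(g)
    t=R.from_matrix(np.array([[np.cos(g),np.sin(g),0],[np.sin(g),-np.cos(g),0],[0,0,-1]]).astype(float))
    d=r.inv().apply(np.array([x,y,z])-p)/.5; v=(r.inv()*t).as_rotvec()/1.5
    print(w,d.round(4),v.round(4)); p=np.array([x,y,z]);r=t
E
python3 go.py .37,-.16,.23,20 .5455,.258,.2,48.3 .5455,.258,.06,48.3 .5455,.258,.004,48.3
```

```text
t 1.40 p [ 0.2136 -0.5873  0.2313] ang 19.99 tilt 0.00 F [ 0.  -0.4 -0.2] grip 1.000 0.0
.37,-.16,.23,20 [ 0.5861 -0.6963  0.0026] [-0.0001  0.     -0.0002]
.5455,.258,.2,48.3 [ 0.6158 -0.6655  0.06  ] [ 0.      0.     -0.3293]
.5455,.258,.06,48.3 [0.   0.   0.28] [0. 0. 0.]
.5455,.258,.004,48.3 [0.    0.    0.112] [0. 0. 0.]
```

Call:
jog_arm --motion "100 0.586 -0.696 0 0 0 0; 100 0.586 -0.696 0 0 0 0; 100 0.586 -0.696 0 0 0 0; 100 0.586 -0.696 0 0 0 0; 100 0.586 -0.696 0 0 0 0"

```text
time: 2.02
tool_pos: [0.3214, -0.2921, 0.2315]
tool_rot: [0.0, 0.985, 0.173, 0.0]
contact_force: [0.8, -0.7, 0.1]
gripper_width: 0.998
grasp_force: 0.0
```

```bash
python3 go.py .42,-.05,.23,34 .5455,.258,.15,48.3
```

```text
t 2.02 p [ 0.3214 -0.2921  0.2315] ang 19.94 tilt 0.06 F [ 0.8 -0.7  0.1] grip 0.998 0.0
.42,-.05,.23,34 [ 0.3505 -0.3879  0.0029] [ 0.0006 -0.0003 -0.1635]
.5455,.258,.15,48.3 [ 0.5526 -0.3703  0.16  ] [ 0.      0.     -0.1664]
```

Call:
jog_arm --motion "100 0.35 -0.388 0 0 0 -0.164; 100 0.35 -0.388 0 0 0 -0.164; 100 0.35 -0.388 0 0 0 -0.164; 100 0.35 -0.388 0 0 0 -0.164; 100 0.35 -0.388 0 0 0 -0.164"

```text
time: 2.65
tool_pos: [0.4198, -0.0487, 0.2316]
tool_rot: [-0.0, 0.955, 0.296, 0.0]
contact_force: [-0.4, -0.4, -0.3]
gripper_width: 1.001
grasp_force: 0.0
```

```bash
python3 go.py .5455,.258,.15,48.3
```

```text
t 2.65 p [ 0.4198 -0.0487  0.2316] ang 34.43 tilt 0.03 F [-0.4 -0.4 -0.3] grip 1.001 0.0
.5455,.258,.15,48.3 [ 0.5541 -0.3638  0.1634] [ 1.000e-04 -4.000e-04 -1.614e-01]
```

Call:
jog_arm --motion "100 0.554 -0.364 0.163 0 0 -0.161; 100 0.554 -0.364 0.163 0 0 -0.161; 100 0.554 -0.364 0.163 0 0 -0.161; 100 0.554 -0.364 0.163 0 0 -0.161; 100 0.554 -0.364 0.163 0 0 -0.161"

```text
time: 3.28
tool_pos: [0.5371, 0.2291, 0.1563]
tool_rot: [0.0, 0.914, 0.406, 0.0]
contact_force: [1.4, -1.3, 0.6]
gripper_width: 0.996
grasp_force: 0.0
```

```bash
python3 go.py .5455,.258,.08,48.3
```

```text
t 3.27 p [0.5371 0.2291 0.1563] ang 47.85 tilt 0.05 F [ 1.4 -1.3  0.6] grip 0.996 0.0
.5455,.258,.08,48.3 [ 0.0541 -0.0264  0.1527] [ 0.0006 -0.0001 -0.0052]
```

Call:
jog_arm --motion "100 0.054 -0.026 0.15 0 0 -0.005; 100 0.054 -0.026 0.15 0 0 -0.005; 100 0.054 -0.026 0.15 0 0 -0.005; 100 0.054 -0.026 0.15 0 0 -0.005; 100 0.054 -0.026 0.15 0 0 -0.005"

```text
time: 3.9
tool_pos: [0.5459, 0.2566, 0.0844]
tool_rot: [0.0, 0.913, 0.409, 0.002]
contact_force: [0.3, -0.1, 1.1]
gripper_width: 1.003
grasp_force: 0.0
```

```bash
python3 go.py .5455,.258,.004,48.3; python3 - <<'E'
from h import *
f=grab_frame("side");o=cv2.resize(f["color"][200:384,140:340,::-1],(652,600),interpolation=2);cv2.imwrite("pics/s1.png",o)
E
```

```text
t 3.90 p [0.5459 0.2566 0.0844] ang 48.27 tilt 0.24 F [ 0.3 -0.1  1.1] grip 1.003 0.0
.5455,.258,.004,48.3 [ 0.0009 -0.0028  0.1608] [ 0.0015 -0.0024 -0.0003]
```

View pics/s1.png

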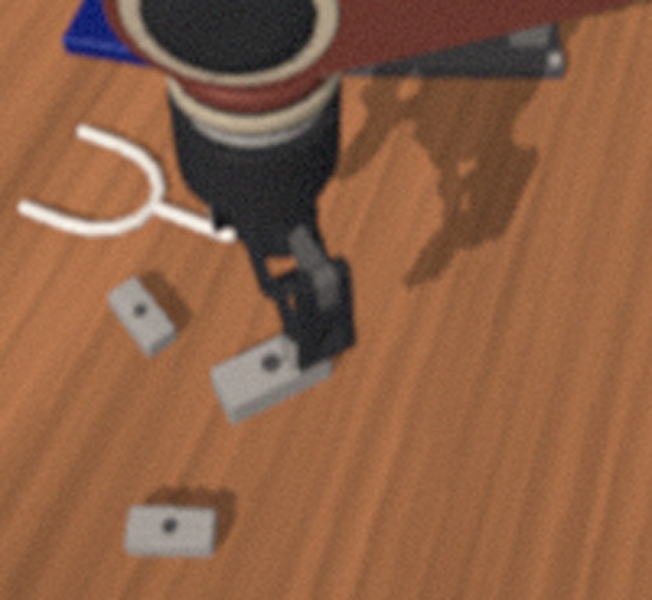

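The fingers straddle the bar and clear the two smaller blocks, so I descend.

Call:
jog_arm --motion "100 0 -0.002 0.08 0 0 0; 100 0 -0.002 0.12 0 0 0; 100 0 -0.002 0.155 0 0 0; 100 0 -0.002 0.155 0 0 0; 100 0 -0.002 0.155 0 0 0"

```text
time: 4.58
tool_pos: [0.5444, 0.258, 0.0051]
tool_rot: [0.0, 0.912, 0.41, 0.001]
contact_force: [0.3, -0.6, -0.1]
gripper_width: 1.004
grasp_force: 0.0
```

```bash
python3 go.py .5455,.258,.005,48.3
```

```text
t 4.58 p [0.5444 0.258  0.0051] ang 48.35 tilt 0.09 F [ 0.3 -0.6 -0.1] grip 1.004 0.0
.5455,.258,.005,48.3 [0.0014 0.0017 0.0002] [ 0.0005 -0.0009  0.0006]
```

Close and hold, then lift.

Call:
jog_arm --motion "10 0 0 0 0 0 0; 10 0 0 0 0 0 0; 10 0 0 0 0 0 0; 10 0 0 0 0 0 0; 10 0 0 0 0 0 0"

```text
time: 5.2
tool_pos: [0.5442, 0.2579, 0.0049]
tool_rot: [0.0, 0.912, 0.41, 0.001]
contact_force: [-0.5, -0.3, 2.8]
gripper_width: 0.313
grasp_force: 61.2
```

Call:
jog_arm --motion "10 0 0 0 0 0 0; 10 0 0 0 0 0 0; 10 0 0 0 0 0 0; 10 0 0 0 0 0 0; 10 0 0 -0.02 0 0 0"

```text
time: 5.82
tool_pos: [0.5417, 0.2572, 0.0124]
tool_rot: [-0.0, 0.912, 0.409, -0.002]
contact_force: [-0.7, -0.8, -4.6]
gripper_width: 0.316
grasp_force: 60.6
```

```bash
python3 go.py .5455,.258,.18,48.3
```

```text
t 5.83 p [0.5417 0.2572 0.0124] ang 48.34 tilt 0.25 F [-0.7 -0.8 -4.6] grip 0.316 60.6
.5455,.258,.18,48.3 [ 0.005   0.0038 -0.3352] [-0.0016  0.0025  0.0005]
```

Call:
jog_arm --motion "10 0 0 -0.1 0 0 0; 10 0 0 -0.2 0 0 0; 10 0 0 -0.3 0 0 0; 10 0 0 -0.335 0 0 0; 10 0 0 -0.335 0 0 0"

```text
time: 6.45
tool_pos: [0.5436, 0.2578, 0.1817]
tool_rot: [0.0, 0.912, 0.409, 0.0]
contact_force: [-0.9, 0.1, -3.1]
gripper_width: 0.312
grasp_force: 60.6
```

```bash
python3 go.py .5,.08,.18,30 .525,-.038,.18,19.2; python3 - <<'E'
from h import *
for c in("side","top"):
    f=grab_frame(c);P=cloud(f);s=state()
    print([(round(d["p"],2),np.round(d["at"],3).tolist()) for d in place_of(c,"bar_center")[:4]])
    p=s["tool_pos"]
    m=(np.hypot(P[...,0]-p[0],P[...,1]-p[1])<.06)&(P[...,2]>.12)
    for k in cut_out(c,"bar_center")[:3]:
        try:print(rect(P,p[:2],.07,.12,.25,k["pixels"]), np.percentile(P[k["pixels"]][:,2],[5,50,95]))
        except Exception: pass
    if c=="side":cv2.imwrite("pics/s2.png",cv2.resize(f["color"][160:320,140:340,::-1],(750,600),interpolation=2));np.savez("s2.npz",P=P,C=f["color"])
E
```

```text
t 6.45 p [0.5436 0.2578 0.1817] ang 48.35 tilt 0.04 F [-0.9  0.1 -3.1] grip 0.312 60.6
.5,.08,.18,30 [-0.3237  0.1712  0.0033] [ 1.000e-04 -4.000e-04  2.135e-01]
.525,-.038,.18,19.2 [-0.0747  0.2294  0.    ] [0.     0.     0.1257]
[(0.97, [0.546, 0.26, 0.189]), (0.58, [0.562, 0.356, 0.003]), (0.51, [0.635, 0.252, 0.011])]
c 0.0 0.0 size 0.0 0.0 ang 0.0 zmed nan n 0 mean [nan nan] [nan nan nan]
c 545.4 266.0 size 51.4 32.2 ang 48.0 zmed 197.6 n 434 mean [553.4 276.5] [nan nan nan]
c 0.0 0.0 size 0.0 0.0 ang 0.0 zmed nan n 0 mean [nan nan] [nan nan nan]
[(0.77, [0.544, 0.258, 0.184]), (0.48, [0.627, 0.25, 0.008])]
c 532.5 243.4 size 28.3 28.0 ang -43.8 zmed 195.6 n 196 mean [532.2 241.7] [0.18662913 0.19556431 0.19765427]
c 0.0 0.0 size 0.0 0.0 ang 0.0 zmed nan n 0 mean [nan nan] [nan nan nan]
c 0.0 0.0 size 0.0 0.0 ang 0.0 zmed nan n 0 mean [nan nan] [nan nan nan]
  return _methods._mean(a, axis=axis, dtype=dtype,
  ret = ret.dtype.type(ret / rcount)
h.py:15: RuntimeWarning: Mean of empty slice.
  return "c %.1f %.1f size %.1f %.1f ang %.1f zmed %.1f n %d mean %s"%(cx,cy,w,h,(a+90)%180-90,np.median(q[:,2])*1000,m.sum(),np.round(q[:,:2].mean(0)*1000,1))
  ret = um.true_divide(
```

View pics/s2.png

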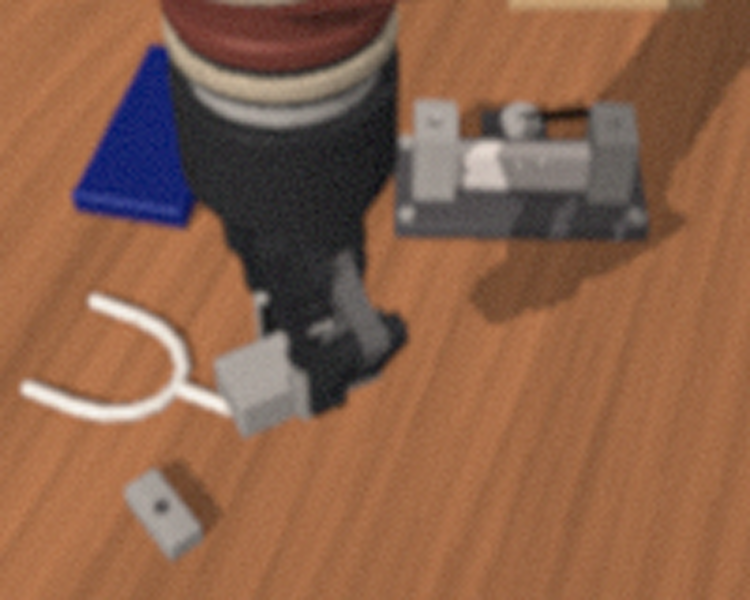

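The bar is gripped and appears level at (260,380) in the crop, and the rib is clear between the posts at (525,165). I carry it over.

Call:
jog_arm --motion "10 -0.16 0.085 0 0 0 0.1; 10 -0.324 0.171 0 0 0 0.213; 10 -0.324 0.171 0 0 0 0.213; 10 -0.324 0.171 0 0 0 0.213; 10 -0.324 0.171 0 0 0 0.213"

```text
time: 7.38
tool_pos: [0.4997, 0.0799, 0.1812]
tool_rot: [-0.0, 0.966, 0.259, -0.0]
contact_force: [0.4, 0.3, -2.2]
gripper_width: 0.312
grasp_force: 60.6
```

```bash
python3 go.py .525,-.038,.15,19.2
```

```text
t 7.38 p [0.4997 0.0799 0.1812] ang 30.00 tilt 0.05 F [ 0.4  0.3 -2.2] grip 0.312 60.6
.525,-.038,.15,19.2 [-0.074   0.2297  0.0622] [-0.0005  0.0002  0.1256]
```

Call:
jog_arm --motion "10 -0.04 0.1 0.03 0 0 0.06; 10 -0.074 0.18 0.062 0 0 0.126; 10 -0.074 0.23 0.062 0 0 0.126; 10 -0.074 0.23 0.062 0 0 0.126; 10 -0.074 0.23 0.062 0 0 0.126"

```text
time: 8.0
tool_pos: [0.526, -0.037, 0.1512]
tool_rot: [-0.0, 0.986, 0.168, 0.0]
contact_force: [-1.2, 1.2, -3.2]
gripper_width: 0.314
grasp_force: 60.8
```

```bash
cat >> h.py <<'E'
def near(c,p,r=.07,z0=.1,z1=.3,t="bar_center"):
    f=grab_frame(c);P=cloud(f)
    for k in cut_out(c,t)[:4]:
        M=k["pixels"];q=P[M];q=q[~np.isnan(q[:,0])]
        if len(q) and np.hypot(*(np.median(q,0)[:2]-p[:2]))<r: 
            print(c,round(k["p"],2),rect(P,p[:2],.08,z0,z1,M))
    return f,P
E
python3 go.py .525,-.038,.075,19.2;python3 - <<'E'
from h import *
p=state()["tool_pos"]
o=np.zeros((400,800,3),np.uint8)
for i,c in enumerate(("side","top")):
    f,P=near(c,p)
    print([(round(d["p"],2),np.round(d["at"],4).tolist()) for t in("bar_center","rib_top","thread_a") for d in place_of(c,t)[:2]])
    a=f["color"][140:240,228:328] if c=="side" else f["color"][160:260,228:328]
    o[:,i*400:i*400+400]=cv2.resize(a[...,::-1],(400,400),interpolation=2)
cv2.imwrite("pics/s3.png",o)
E
```

```text
t 8.00 p [ 0.526  -0.037   0.1512] ang 19.32 tilt 0.05 F [-1.2  1.2 -3.2] grip 0.314 60.8
.525,-.038,.075,19.2 [-0.0027  0.0013  0.1523] [-0.0003 -0.0005  0.0014]
side 0.79 c 520.6 -20.2 size 63.9 57.9 ang 16.4 zmed 166.3 n 281 mean [526.4 -26.7]
[(0.83, [0.5331, -0.0375, 0.156]), (0.77, [0.5579, 0.3585, 0.0046]), (0.94, [0.4721, -0.0552, 0.0678]), (0.93, [0.5763, -0.0233, 0.0631])]
top 0.41 c 0.0 0.0 size 0.0 0.0 ang 0.0 zmed nan n 0 mean [nan nan]
[(0.68, [0.6284, 0.2515, 0.0103]), (0.44, [0.5626, 0.353, 0.0074]), (0.94, [0.5762, -0.0196, 0.067]), (0.87, [0.472, -0.0589, 0.0644])]
  return _methods._mean(a, axis=axis, dtype=dtype,
  ret = ret.dtype.type(ret / rcount)
h.py:15: RuntimeWarning: Mean of empty slice.
  return "c %.1f %.1f size %.1f %.1f ang %.1f zmed %.1f n %d mean %s"%(cx,cy,w,h,(a+90)%180-90,np.median(q[:,2])*1000,m.sum(),np.round(q[:,:2].mean(0)*1000,1))
  ret = um.true_divide(
```

View pics/s3.png

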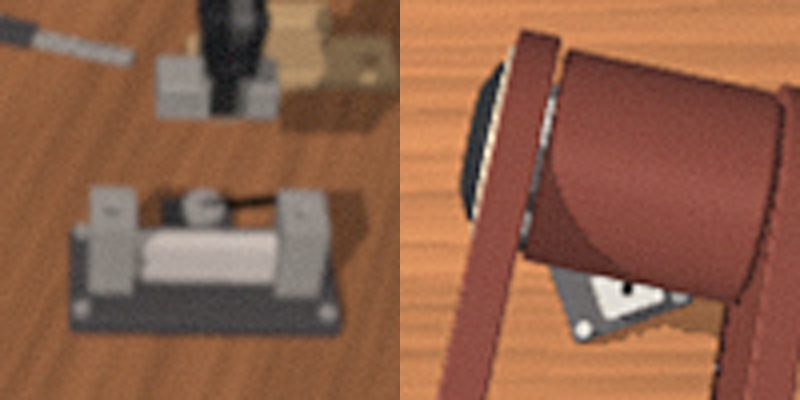

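The side crop shows the bar level above the rib, ends at about columns 158 and 278, finger at about 230, so the bar sits off-centre in the grip. I measure it against the posts in the same camera.

```bash
python3 - 2>/dev/null <<'E'
from h import *
a=np.deg2rad(19.2);ax=np.array([np.cos(a),np.sin(a)]);ay=np.array([-ax[1],ax[0]])
f=grab_frame("side");P=cloud(f)
c0=np.array([.5222,-.0378])  # holder centre as this camera sees it
for k in cut_out("side","bar_center")[:4]:
    q=P[k["pixels"]];q=q[q[:,2]>.12]
    if len(q)<50:continue
    d=q[:,:2]-c0;print("bar along",np.percentile(d@ax*1000,[0,1,5,50,95,99,100]).round(1));print("z",np.percentile(q[:,2]*1000,[1,5,50,95,99]).round(1))
    top=q[:,2]>np.percentile(q[:,2],97)-.004
    print("across top",np.percentile(d[top]@ay*1000,[2,50,98]).round(1), "front", np.percentile(d[~top]@ay*1000,[2,50,98]).round(1))
    for s,m in(("left",d@ax>.012),("right",d@ax<-.012)):
        print(s,np.percentile(q[m][:,2]*1000,[1,99]).round(1),m.sum())
d=P[...,:2]-c0;m=(abs(d@ax)<.08)&(abs(d@ay)<.025)&(P[...,2]>.056)&(P[...,2]<.075)
print("posts",np.percentile((d@ax)[m]*1000,[0,1,99,100]).round(1)); inn=np.sort(abs((d@ax)[m]))[:5];print("inner",inn)
p=state()["tool_pos"];print("tool rel avg centre",(p[:2]-[.5242,-.0384])@ax,(p[:2]-[.5242,-.0384])@ay)
E
```

```text
bar along [-28.8 -28.5 -26.6  14.9  33.4  34.7  34.9]
z [147.  149.2 165.8 170.1 203.1]
across top [20.  42.8 49.1] front [-12.7  12.4  19. ]
left [146.8 186.4] 180
right [147.6 168.2] 101
posts [-66.7 -65.8  66.9  67. ]
inner [0.04071841 0.04085224 0.04101743 0.04111243 0.04122569]
tool rel avg centre 0.0011473186288227166 -0.00013307404119590322
```

The bar centre is 3 mm too far along +x, so I correct that and descend to just above the rib.

Call:
jog_arm --motion "10 -0.006 0 0.05 0 0 0; 10 -0.006 0 0.1 0 0 0; 10 -0.006 0 0.15 0 0 0; 10 -0.006 0 0.196 0 0 0; 10 -0.006 0 0.196 0 0 0"

```text
time: 9.22
tool_pos: [0.5206, -0.0388, 0.0505]
tool_rot: [-0.001, 0.986, 0.167, -0.002]
contact_force: [-0.4, -0.4, -2.5]
gripper_width: 0.314
grasp_force: 60.7
```

```bash
python3 go.py .5232,-.038,.0465,19.2
```

```text
t 9.22 p [ 0.5206 -0.0388  0.0505] ang 19.20 tilt 0.29 F [-0.4 -0.4 -2.5] grip 0.314 60.7
.5232,-.038,.0465,19.2 [0.0055 0.0002 0.008 ] [-0.0018  0.0029  0.    ]
```

Call:
jog_arm --motion "10 0 0 0 0 0 0; 10 0 0 0.002 0 0 0; 10 0 0 0.004 0 0 0; 10 0 0 0.006 0 0 0; 10 0 0 0.006 0 0 0"

```text
time: 9.85
tool_pos: [0.5224, -0.0391, 0.0497]
tool_rot: [-0.0, 0.986, 0.167, -0.0]
contact_force: [-0.0, -0.2, -2.5]
gripper_width: 0.311
grasp_force: 60.7
```

```bash
python3 go.py .5232,-.038,.0465,19.2
```

```text
t 9.85 p [ 0.5224 -0.0391  0.0497] ang 19.21 tilt 0.01 F [-0.  -0.2 -2.5] grip 0.311 60.7
.5232,-.038,.0465,19.2 [ 0.0022 -0.0016  0.0063] [-0.      0.0001  0.0001]
```

Call:
jog_arm --motion "10 0 0 0.003 0 0 0; 10 0 0 0.005 0 0 0; 10 0 0 0.005 0 0 0; 10 0 0 0.005 0 0 0; 10 0 0 0.005 0 0 0"

```text
time: 10.48
tool_pos: [0.5225, -0.0392, 0.0472]
tool_rot: [0.0, 0.986, 0.167, 0.0]
contact_force: [0.3, -0.1, -2.8]
gripper_width: 0.307
grasp_force: 60.7
```

Call:
jog_arm --motion "10 0 0 0.001 0 0 0; 10 0 0 0.002 0 0 0; 10 0 0 0.002 0 0 0; 10 0 0 0.002 0 0 0; 10 0 0 0.002 0 0 0"

```text
time: 11.1
tool_pos: [0.5226, -0.0392, 0.0469]
tool_rot: [0.0, 0.986, 0.167, -0.0]
contact_force: [-4.4, 0.9, 6.1]
gripper_width: 0.315
grasp_force: 61.7
```

Contact made at z = 0.047, as expected. Release, then rise.

Call:
jog_arm --motion "35 0 0 0 0 0 0; 45 0 0 0 0 0 0; 60 0 0 0 0 0 0; 60 0 0 0 0 0 0; 60 0 0 0 0 0 0"

```text
time: 11.72
tool_pos: [0.5226, -0.0392, 0.0462]
tool_rot: [0.0, 0.986, 0.167, 0.0]
contact_force: [0.7, 0.1, 0.1]
gripper_width: 0.602
grasp_force: 0.0
```

Call:
jog_arm --motion "70 0 0 -0.02 0 0 0; 70 0 0 -0.07 0 0 0; 80 0 0 -0.15 0 0 0; 100 0 0 -0.23 0 0 0; 100 0 0 -0.23 0 0 0"

```text
time: 12.35
tool_pos: [0.5254, -0.0398, 0.1666]
tool_rot: [0.002, 0.986, 0.167, 0.004]
contact_force: [1.3, 0.3, -0.2]
gripper_width: 1.002
grasp_force: 0.0
```

```bash
python3 go.py .524,-.267,.16,20.2 .524,-.267,.06,20.2
```

```text
t 12.35 p [ 0.5254 -0.0398  0.1666] ang 19.21 tilt 0.54 F [ 1.3  0.3 -0.2] grip 1.002 0.0
.524,-.267,.16,20.2 [-0.1523  0.4282  0.0141] [ 0.0033 -0.0053 -0.0115]
.524,-.267,.06,20.2 [0.  0.  0.2] [0. 0. 0.]
```

Call:
jog_arm --motion "100 -0.04 0.12 0 0 0 -0.01; 100 -0.08 0.24 0 0 0 -0.01; 100 -0.12 0.35 0 0 0 -0.01; 100 -0.152 0.428 0 0 0 -0.01; 100 -0.152 0.428 0 0 0 -0.01"

```text
time: 12.98
tool_pos: [0.5203, -0.2685, 0.1602]
tool_rot: [-0.0, 0.985, 0.172, -0.001]
contact_force: [0.1, 0.4, -0.3]
gripper_width: 1.003
grasp_force: 0.0
```

```bash
python3 - <<'E'
from h import *
for i,c in enumerate(("side","top")):
    f=grab_frame(c);P=cloud(f)
    print([(t,round(d["p"],2),np.round(d["at"],4).tolist()) for t in("bar_center","thread_a","cover_grip","hole_a") for d in place_of(c,t)[:3]])
    if c=="side":cv2.imwrite("pics/s4.png",cv2.resize(f["color"][90:240,230:390,::-1],(640,600),interpolation=2))
    a=np.deg2rad(19.2);ax=np.array([np.cos(a),np.sin(a)])
    c0=np.array([.5222,-.0378]) if c=="side" else np.array([.5262,-.0389])
    d=P[...,:2]-c0;u=d@ax;v=d@[-ax[1],ax[0]]
    m=(abs(u)<.038)&(abs(v)<.03)&(P[...,2]>.0585)&(P[...,2]<.075)
    print(c,m.sum(),np.percentile(u[m],[1,99]).round(4),np.percentile(v[m],[1,99]).round(4),np.median(P[m][:,2]))
    try:print(rect(P,c0,.038,.0585,.075))
    except Exception as e:print(e)
E
python3 go.py .524,-.267,.06,20.2
```

```text
[('bar_center', 0.9, [0.5588, 0.3567, 0.0056]), ('bar_center', 0.7, [0.5298, -0.0392, 0.0499]), ('bar_center', 0.52, [0.6348, 0.2503, 0.0089]), ('thread_a', 0.62, [0.5778, -0.0221, 0.0623]), ('cover_grip', 0.93, [0.5244, -0.2669, 0.0367]), ('cover_grip', 0.72, [0.7082, 0.1711, 0.0049]), ('hole_a', 0.72, [0.5752, -0.2487, 0.0042]), ('hole_a', 0.67, [0.4732, -0.2887, -0.0016])]
side 253 [-0.0311  0.0311] [-0.0115  0.0149] 0.06282643981269376
c 521.6 -35.9 size 63.9 27.0 ang 19.1 zmed 62.8 n 253 mean [521.4 -35.3]
[('bar_center', 0.81, [0.5282, -0.0375, 0.0488]), ('bar_center', 0.73, [0.6302, 0.2475, 0.0088]), ('bar_center', 0.64, [0.5236, -0.2678, 0.035]), ('thread_a', 0.77, [0.4724, -0.0596, 0.0667]), ('thread_a', 0.57, [0.577, -0.0187, 0.0641]), ('cover_grip', 0.81, [0.5256, -0.2682, 0.0353]), ('hole_a', 0.83, [0.465, -0.2871, -0.0025]), ('hole_a', 0.6, [0.5718, -0.2484, -0.0017])]
top 311 [-0.0321  0.0308] [-0.0141  0.0134] 0.06469270249003767
c 525.6 -39.7 size 63.8 28.1 ang 19.1 zmed 64.7 n 311 mean [525.4 -39.4]
t 13.47 p [ 0.5213 -0.2656  0.1613] ang 20.13 tilt 0.01 F [-0.3 -0.1  0.3] grip 1.003 0.0
.524,-.267,.06,20.2 [0.004  0.0045 0.2025] [ 0.0001 -0.     -0.0008]
```

View pics/s4.png

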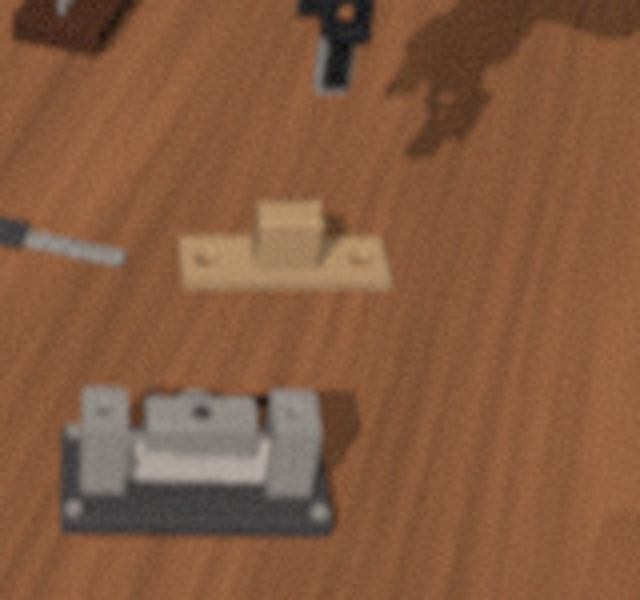

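The bar lies level on the rib between the posts, at (200,425) in the crop. Measured against the posts it is centred to about 1 mm. The plate is at (285,250) and untouched. I now descend on its block.

Call:
jog_arm --motion "100 0.004 0.0045 0.05 0 0 0; 100 0.004 0.0045 0.1 0 0 0; 100 0.004 0.0045 0.15 0 0 0; 100 0.004 0.0045 0.2 0 0 0; 100 0.004 0.0045 0.2 0 0 0"

```text
time: 14.1
tool_pos: [0.5222, -0.2663, 0.0588]
tool_rot: [-0.002, 0.985, 0.174, -0.002]
contact_force: [0.3, -0.3, -0.5]
gripper_width: 1.002
grasp_force: 0.0
```

Call:
jog_arm --motion "100 0 0 0.02 0 0 0; 100 0 0 0.05 0 0 0; 100 0 0 0.085 0 0 0; 100 0 0 0.085 0 0 0; 100 0 0 0.085 0 0 0"

```text
time: 14.72
tool_pos: [0.5239, -0.2677, 0.0186]
tool_rot: [-0.0, 0.985, 0.174, -0.0]
contact_force: [0.2, 0.6, -0.6]
gripper_width: 1.001
grasp_force: 0.0
```

```bash
python3 go.py .5242,-.267,.015,20.1
```

```text
t 14.72 p [ 0.5239 -0.2677  0.0186] ang 20.07 tilt 0.00 F [ 0.2  0.6 -0.6] grip 1.001 0.0
.5242,-.267,.015,20.1 [ 0.0011 -0.0011  0.0072] [-0.0001  0.     -0.0003]
```

Call:
jog_arm --motion "100 0.001 0 0.005 0 0 0; 10 0.001 0 0.005 0 0 0; 10 0.001 0 0.005 0 0 0; 10 0.001 0 0.005 0 0 0; 10 0.001 0 0.005 0 0 0"

```text
time: 15.35
tool_pos: [0.5246, -0.2678, 0.0166]
tool_rot: [0.0, 0.985, 0.174, 0.0]
contact_force: [-0.3, 0.1, 2.3]
gripper_width: 0.318
grasp_force: 60.7
```

Call:
jog_arm --motion "10 0 0 0 0 0 0; 10 0 0 0 0 0 0; 10 0 0 0 0 0 0; 10 0 0 0 0 0 0; 10 0 0 0 0 0 0"

```text
time: 15.98
tool_pos: [0.5246, -0.2677, 0.0166]
tool_rot: [0.0, 0.985, 0.174, 0.0]
contact_force: [0.6, -2.1, 4.3]
gripper_width: 0.32
grasp_force: 60.4
```

Call:
jog_arm --motion "10 0 0 -0.03 0 0 0; 10 0 0 -0.1 0 0 0; 10 0 0 -0.2 0 0 0; 10 0 0 -0.3 0 0 0; 10 0 0 -0.3 0 0 0"

```text
time: 16.6
tool_pos: [0.5266, -0.269, 0.1722]
tool_rot: [0.003, 0.985, 0.174, 0.003]
contact_force: [-0.0, -0.5, -1.5]
gripper_width: 0.316
grasp_force: 59.9
```

```bash
python3 go.py .5242,-.0384,.165,19.2
```

```text
t 16.60 p [ 0.5266 -0.269   0.1722] ang 20.08 tilt 0.55 F [-0.  -0.5 -1.5] grip 0.316 59.9
.5242,-.0384,.165,19.2 [ 0.1537 -0.4349  0.0119] [ 0.0051 -0.0038  0.0102]
```

Call:
jog_arm --motion "10 0.04 -0.1 0 0 0 0.003; 10 0.08 -0.2 0 0 0 0.006; 10 0.12 -0.3 0 0 0 0.01; 10 0.15 -0.4 0 0 0 0.01; 10 0.156 -0.432 0 0 0 0.01"

```text
time: 17.23
tool_pos: [0.5216, -0.0351, 0.1642]
tool_rot: [-0.001, 0.986, 0.168, -0.002]
contact_force: [-0.3, -0.2, -1.8]
gripper_width: 0.32
grasp_force: 60.3
```

Call:
jog_arm --motion "10 0 0 0 0 0 0; 10 0 0 0.02 0 0 0; 10 0 0 0.05 0 0 0; 10 0 0 0.08 0 0 0; 10 0 0 0.08 0 0 0"

```text
time: 17.85
tool_pos: [0.5218, -0.038, 0.1235]
tool_rot: [-0.001, 0.986, 0.166, -0.002]
contact_force: [0.7, -0.1, -2.6]
gripper_width: 0.32
grasp_force: 60.3
```

```bash
python3 go.py .5242,-.0384,.0976,19.2; sleep 0; python3 - <<'E'
from h import *
a=np.deg2rad(19.2);ax=np.array([np.cos(a),np.sin(a)]);ay=np.array([-ax[1],ax[0]])
for c,c0 in(("side",[.5222,-.0378]),("top",[.5262,-.0389])):
    f=grab_frame(c);P=cloud(f);d=P[...,:2]-np.array(c0);u=d@ax;v=d@ay
    H=cv2.cvtColor(f["color"],cv2.COLOR_RGB2HSV)
    if c=="side":np.savez("s5.npz",P=P,C=f["color"]);cv2.imwrite("pics/s5.png",cv2.resize(f["color"][120:250,220:340,::-1],(553,600),interpolation=2))
    for t in("cover_grip","hole_a","thread_a"):
        print(c,t,[(round(k["p"],2),np.round(k["at"],4).tolist()) for k in place_of(c,t)[:2]])
    for k in cut_out(c,"cover_grip")[:1]:
        M=k["pixels"]&(P[...,2]>.11)&(P[...,2]<.145)&(abs(v)<.05)&(abs(u)<.1)
        print(k["p"],M.sum(),"u",np.percentile(u[M],[0,1,99,100]).round(4),"v",np.percentile(v[M],[1,50,99]).round(4),rect(P,c0,.1,.1,.15,M))
        for s,m in(("+",M&(u>.03)),("-",M&(u<-.03))):print(s,m.sum(),"z",np.percentile(P[m][:,2],[2,50,98]).round(4),"v",np.percentile(v[m],[2,98]).round(4))
E
```

```text
t 17.85 p [ 0.5218 -0.038   0.1235] ang 19.16 tilt 0.27 F [ 0.7 -0.1 -2.6] grip 0.320 60.3
.5242,-.0384,.0976,19.2 [0.0045 0.0024 0.0517] [-0.0016  0.0027 -0.0004]
side cover_grip [(0.77, [0.5213, -0.0354, 0.1422])]
side hole_a [(0.88, [0.4663, -0.0539, 0.1084]), (0.63, [0.5748, -0.0199, 0.1108])]
side thread_a [(0.92, [0.4697, -0.0541, 0.0677]), (0.61, [0.5782, -0.0244, 0.0603])]
0.88 913 u [-0.0749 -0.073   0.068   0.0702] v [-0.0238  0.013   0.0274] c 519.5 -36.8 size 145.1 54.0 ang 20.5 zmed 113.9 n 913 mean [518.2 -31.5]
+ 274 z [0.1105 0.1136 0.1154] v [-0.022   0.0266]
- 309 z [0.1107 0.114  0.1158] v [-0.024   0.0268]
top cover_grip []
top hole_a [(0.75, [0.4654, -0.0532, 0.111]), (0.5, [0.5732, -0.0205, 0.1086])]
top thread_a [(0.54, [0.4714, -0.0616, 0.0684])]
0.62 165 u [-0.0734 -0.0732 -0.0435 -0.0423] v [-0.0204  0.0101  0.0238] c 465.6 -57.3 size 49.8 26.8 ang 88.8 zmed 119.1 n 165 mean [465.4 -53.2]Traceback (most recent call last):
  File "<stdin>", line 12, in <module>
    return _quantile_unchecked(
        a, q, axis, out, overwrite_input, method, keepdims, weights)
    return _ureduce(a,
                    func=_quantile_ureduce_func,
    ...<5 lines>...
                    overwrite_input=overwrite_input,
                    method=method)
    r = func(a, **kwargs)
    result = _quantile(arr,
                       quantiles=q,
    ...<2 lines>...
                       out=out,
                       weights=wgt)
    slices_having_nans = np.isnan(arr[-1, ...])
                                  ~~~^^^^^^^^^
IndexError: index -1 is out of bounds for axis 0 with size 0
```

View pics/s5.png

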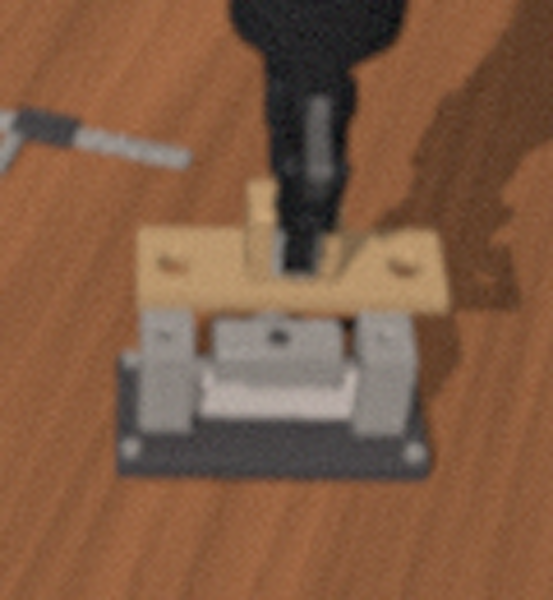

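The plate is held level over the holder with the bar undisturbed beneath it; the holes at (172,262) and (403,265) need a 2–3 mm shift along +x. I lower to the gap height and centre.

Call:
jog_arm --motion "10 0.003 0.002 0.01 0 0 0; 10 0.003 0.002 0.025 0 0 0; 10 0.003 0.002 0.04 0 0 0; 10 0.003 0.002 0.05 0 0 0; 10 0.003 0.002 0.05 0 0 0"

```text
time: 18.98
tool_pos: [0.5246, -0.0382, 0.1003]
tool_rot: [-0.0, 0.986, 0.167, -0.001]
contact_force: [-0.5, 0.3, -2.4]
gripper_width: 0.32
grasp_force: 60.3
```

Call:
jog_arm --motion "10 0 0 0 0 0 0; 10 0 0 0 0 0 0; 10 0 0 0 0 0 0; 10 0 0 0 0 0 0; 10 0 0 0 0 0 0"

```text
time: 19.6
tool_pos: [0.5252, -0.0383, 0.1012]
tool_rot: [-0.0, 0.986, 0.167, 0.0]
contact_force: [-0.3, 0.4, -1.6]
gripper_width: 0.32
grasp_force: 60.3
```

```bash
python3 go.py .5242,-.0384,.0976,19.2; cat > chk.py <<'E'
from h import *
a=np.deg2rad(19.2);ax=np.array([np.cos(a),np.sin(a)]);ay=np.array([-ax[1],ax[0]])
for c,c0 in(("side",[.5222,-.0378]),("top",[.5262,-.0389])):
    f=grab_frame(c);P=cloud(f);d=P[...,:2]-np.array(c0);u=d@ax;v=d@ay
    H=cv2.cvtColor(f["color"],cv2.COLOR_RGB2HSV)
    zt=state()["tool_pos"][2]-.0088
    q=P[(abs(P[...,2]-zt)<.0035)&(abs(u)<.085)&(abs(v)<.035)&(H[...,1]>60)&(H[...,0]<30)]
    # nominal: top surface only
    du=q[:,:2]-np.array(c0);uu=du@ax;vv=du@ay
    A=np.c_[uu,vv,np.ones(len(uu))];co=np.linalg.lstsq(A,q[:,2],rcond=None)[0]
    r=cv2.minAreaRect((np.c_[uu,vv]*1000).astype(np.float32))
    print(c,len(q),"u",(np.percentile(uu,[0,1,99,100])*1000).round(1),"v",(np.percentile(vv,[0,1,99,100])*1000).round(1),"ztop",(co[2]*1000).round(1),"slopes deg",np.rad2deg(co[:2]).round(2),"rect",np.round(r[0],1),np.round(r[1],1),round(r[2],1))
    m=(abs(u)<.075)&(abs(v)<.022)&(abs(P[...,2]-.066)<.006)&(abs(u)>.043)
    if m.sum():print("posts",m.sum(),"u",(np.percentile(u[m],[1,99])*1000).round(1),"z",np.percentile(P[m][:,2],90))
    for t in("hole_a","thread_a"):print(t,[(round(k["p"],2),(np.array([(np.array(k["at"][:2])-c0)@ax,(np.array(k["at"][:2])-c0)@ay,k["at"][2]])*1000).round(1).tolist()) for k in place_of(c,t)[:2]])
    cv2.imwrite(f"pics/e_{c}.png",cv2.resize(f["color"][140:250,220:340,::-1],(654,600),interpolation=2))
E
python3 chk.py
```

```text
t 19.60 p [ 0.5252 -0.0383  0.1012] ang 19.21 tilt 0.00 F [-0.3  0.4 -1.6] grip 0.320 60.3
.5242,-.0384,.0976,19.2 [-0.0019 -0.0005  0.0072] [-0.     -0.      0.0001]
side 773 u [-71.2 -70.2  74.2  74.4] v [-27.2 -24.5  26.1  27.3] ztop 91.6 slopes deg [0.09 0.07] rect [ 1.6 -0. ] [ 54.5 145.6] 89.9
posts 117 u [-65.8  66.9] z 0.06587988703674756
hole_a [(0.73, [57.4, -1.5, 86.3]), (0.63, [-54.9, -2.4, 84.1])]
thread_a [(0.96, [-53.7, 0.9, 63.4]), (0.94, [53.8, -4.2, 65.4])]
top 187 u [-72.2 -72.1  71.4  73.7] v [-24.4 -23.8  24.3  24.6] ztop 93.3 slopes deg [-0.12  0.18] rect [0.8 0.7] [145.9  49. ] 0.5
posts 22 u [-61.9 -50.3] z 0.06816458115940807
hole_a [(0.69, [-64.4, 2.9, 86.5]), (0.45, [52.5, 1.7, 85.2])]
thread_a [(0.71, [-55.8, -2.3, 67.4])]
```

Call:
jog_arm --motion "10 -0.002 0 0.003 0 0 0; 10 -0.002 0 0.007 0 0 0; 10 -0.002 0 0.007 0 0 0; 10 -0.002 0 0.007 0 0 0; 10 -0.002 0 0.007 0 0 0"

```text
time: 20.52
tool_pos: [0.5243, -0.0387, 0.0978]
tool_rot: [0.0, 0.986, 0.167, 0.0]
contact_force: [0.2, -0.1, -1.9]
gripper_width: 0.321
grasp_force: 60.3
```

Call:
jog_arm --motion "10 0 0 0 0 0 0; 10 0 0 0 0 0 0; 10 0 0 0 0 0 0; 10 0 0 0 0 0 0; 10 0 0 0 0 0 0"

```text
time: 21.15
tool_pos: [0.5242, -0.0386, 0.0977]
tool_rot: [-0.0, 0.986, 0.167, -0.0]
contact_force: [-0.3, 0.1, -1.9]
gripper_width: 0.317
grasp_force: 60.3
```

```bash
python3 go.py .5242,-.0384,.0976,19.2;python3 chk.py
```

```text
t 21.15 p [ 0.5242 -0.0386  0.0977] ang 19.21 tilt 0.00 F [-0.3  0.1 -1.9] grip 0.317 60.3
.5242,-.0384,.0976,19.2 [ 0.0001 -0.0004  0.0001] [-0.      0.      0.0001]
side 749 u [-72.7 -71.4  71.9  72. ] v [-25.1 -24.3  26.2  27.4] ztop 88.0 slopes deg [0.02 0.02] rect [-0.3  1.2] [ 52.5 144.7] 90.0
posts 100 u [-65.7  66.9] z 0.06593265852959622
hole_a [(0.74, [244.6, 139.5, 0.4]), (0.62, [-58.2, 1.7, 80.5])]
thread_a [(0.73, [54.5, -3.2, 62.4]), (0.72, [-53.7, 2.4, 63.1])]
top 190 u [-73.2 -72.9  68.4  70.7] v [-25.  -23.4  24.3  24.6] ztop 90.1 slopes deg [ 0.29 -0.18] rect [-4.8 11. ] [144.9  48.6] 9.9
posts 22 u [-63.6 -51.3] z 0.06914160931666626
hole_a [(0.78, [-58.6, 4.6, 82.8]), (0.64, [52.7, 2.3, 80.0])]
thread_a []
```

View pics/e_side.png

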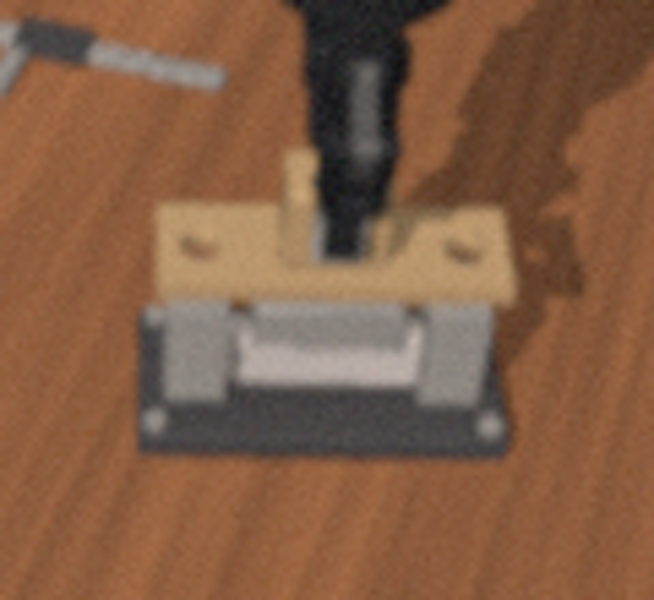

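The plate is level over both posts with a gap of about 15 mm. Its holes at (198,245) and (463,250) are within about 1 mm of the threads, and the bar is on the rib below. Handing in.

```bash
python3 -c "
from plant import *
print(job_done())"
```

```text
the job is handed in; nothing more can be done
None
```

The job is handed in at about 21 s of the 64 s: the clamp bar lies on the rib between the posts, and the gripped plate is held level and still about 15 mm above them, its holes within about 1 mm of the threads by my camera measurements; the hand-in returned no verdict.

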